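# Hold the leak probe on the turned elbow

## Task

Turn the green elbow on the test stand (it has a square head to grip) until its side outlet points straight along the drain spout, and leave it so. Then lift the leak-listening probe out of its holder and hold it upright with its sprung tip in the round recess on top of the outlet, pressing gently so that the tip is about half pushed in. Finish while still holding it there, and leave the other things on the ledge where they are.

Things in the scene. Friction and masses are not known exactly. Their poses are not given: they have to be found in the camera images.
- elbow (a joint): angle of the green plastic elbow about its upright axis on the test stand, in rad: 0 when the outlet points straight along the drain spout, growing anticlockwise seen from above; it can go from -0.5 to 1.6 and starts between 0.5 and 1.25. Stiff (about 0.2 N m of friction): stays where it is left, also under the probe's push.
- head (a point): middle of the elbow's square head, which is the grip for turning it: 24 x 24 mm, 44 mm tall (from 100 to 144 mm above the ledge; point at 122 mm), on the turning axis. Its x axis points along the outlet, z up; the flats are square to x and y. Below it the elbow's body is 34 mm in diameter up to 100 mm.
- pad (a point): centre of the floor of the round recess on top of the outlet's end, facing up: 24 mm in diameter, 2 mm deep with a 3 mm rim, dark floor 100 mm above the ledge, 66 mm out from the turning axis. Turns with the elbow; x axis outward along the outlet. The outlet reaches to 84 mm from the turning axis.
- spout_end (a point): outer end of the drain spout, an open aluminium channel 30 mm wide and 22 mm high that sticks out from the stand's round base (140 mm diameter, 12 mm thick); point 114 mm out from the turning axis, 12 mm above the ledge. x axis points outward along the spout. The stand is fixed to the ledge.
- probe_grip (a point): centre of the leak probe's handle, a black square bar 26 x 26 mm and 70 mm tall, flats square to its x and y, z up along the probe away from the tip. Under it (35 mm below the centre) is a 38 mm flange, 6 mm thick, then a 19 mm steel barrel and the 8 mm tip. 132 g in all, give or take; stands upright in its holder and lifts straight out; it needs 65 mm of lift to be clear.
- probe_tip (a point): lower end of the probe's sprung steel tip, 8 mm in diameter, on the probe's axis, 103 mm below the handle's centre when not pushed in.
- tip (a joint): how far the sprung tip is pushed into the probe, in m: 0 out, 0.010 fully in. Spring: 1.6 N to start moving, 0.8 N more per mm, 9.6 N when fully in.
- holder_top (a point): centre of the top of the probe's grey holder, 64 x 64 mm on top, 80 x 80 mm foot, 90 mm tall, fixed to the ledge; the probe's flange rests on it and its barrel hangs in the 25 mm hole.
- shower_arm: bystander: chrome shower arm, a bent 21 mm tube about 200 mm long, lying; origin on the ledge
- pliers: bystander: slip-joint pliers with blue grips, 200 mm, lying, origin near the pivot; origin on the ledge
- fill_valve: bystander: white toilet fill valve, 176 mm tall, 60 mm foot, standing; origin on the ledge
- coupling: bystander: loose straight green coupling, 48 mm diameter, 78 mm tall, standing (not the elbow of the task); origin on the ledge
- tape: bystander: roll of white thread tape, 54 mm diameter, 14 mm tall, lying flat; origin on the ledge
- nut: bystander: brass nut, 36 mm diameter, 16 mm tall, lying flat; origin on the ledge
- jar: bystander: white jar with a lid, 70 mm diameter and 70 mm tall; origin on the ledge

How it is judged:
On the way, in this order (a step that is already met when the one before it is completed fails the run):
1. the elbow's outlet points along the drain spout, the probe still in its holder (value of joint elbow between -0.12 and 0.12 rad and horizontal distance between probe_grip and holder_top below 0.02 m), for 0.2 s.
2. the probe is lifted clear of its holder in the gripper (z of probe_tip in the frame of holder_top above 0 m and contact force between the fingers and probe above 1 N), for 0.1 s.
At the end, for the whole second after the job is handed in: The outlet points along the spout within 0.12 rad; the probe, held in the fingers and still, is upright within 0.12 rad, its tip in the recess within 8 mm of the centre each way, pushed in between 1 and 9.2 mm, pressing the elbow with 1.5 to 12 N (value of joint elbow between -0.12 and 0.12 rad and x of probe_tip in the frame of pad between -0.008 and 0.008 m and y of probe_tip in the frame of pad between -0.008 and 0.008 m and angle between probe_grip's own z axis and vertical below 0.12 rad and value of joint tip between 0.001 and 0.0092 m and contact force between probe and elbow between 1.5 and 12 N and contact force between the fingers and probe above 1 N and linear speed of probe below 0.02 m/s); the arm keeps its last pose, push and grip.
It fails at once if the probe is jammed onto the elbow with more than 18 N (contact force between probe and elbow above 18 N).
It fails at once if another thing on the ledge is moved more than 25 mm (distance of any of shower_arm, pliers, fill_valve, coupling, tape, nut, jar from where it was at the start of the episode above 0.025 m).
It also fails if it takes over 48 s, if anything falls off the work surface, if the arm or the gripper's body presses on something with over 40 N, if the wrist force passes 120 N, or if a joint passes its speed limit or range.

## Robot

A 6-joint arm with a two-finger parallel gripper is mounted at the origin on the work surface. World frame = base frame: x ahead of the robot, y to its left, z up, the work surface at z = 0. Lengths are in m, angles in rad, forces in N, time in s.
With the tool pointing down it reaches from about 0.325 to 0.775 m from the base axis. Payload 5.5 kg.
Tool frame: the origin (TCP) lies between the finger pads; the fingertips stand 8 mm ahead of it and the grasp point (between the pads) lies 11 mm behind it (tcp_to_tips is the distance from the TCP to the fingertips, in m); z points along the fingers, y is the line along which they close (so a half turn about z gives the same grasp; the last joint's range is limited). The gripper opens to 88 mm and grips with 3 to 60 N. Pads are 20 mm wide; open, the fingers measure 115 mm over their backs; the gripper's body (75 mm by 178 mm) begins 61 mm behind the grasp point.
Start: joints at [-1.383, 0.091, 1.231, -0, 1.82, -0.057], TCP at [0.145, -0.582, 0.231] pointing down, gripper open.
Joint ranges: [-2.87, 2.87], [-0.86, 2.18], [0.17, 2.46], [-1.51, 4.65], [0.06, 2.69], [-2.65, 2.65]. Speed limits (rad/s): [2.57, 2.57, 3.01, 3.14, 3.14, 3.14].

## Interface

Orientations are given as a unit quaternion [w, x, y, z].
In Python, from bench import * gives the robot as it stands. Calls block until the motion is done:
- move_to(position, orientation): joint-space move of the TCP to a pose.
- move_l(position, speed=0.15, orientation=None): straight line of the TCP; orientation=None keeps the orientation; speed is the mean speed in m/s.
- movej(angles): joint-space move.
- gripper_open() and close(): open the fingers fully, or close them until they stop; the grip force is fixed at half the most.
- hold(seconds).
- inverse_kinematics(position, orientation): joint angles nearest the present ones, or None.
- state(): the state.
- get_image(name): name is "scene" or "side" or "wrist"; returns a dict with "frame" (384x512x3 uint8, blue, green, red), "depth" (384x512 float32, m along the optical axis (not along the pixel's ray), 0 where there is no reading), "camera_matrix" (3x3 intrinsics, pixels), "k1" (the pictures are not rectified: a ray, as slopes to the right and down, at radius r is drawn at 1 + k1 r^2 times it, then the intrinsics apply), "view" (4x4, takes a point from world to camera coordinates). Camera axes: x right, y up, looking along -z (the intrinsics and any distortion apply to the point x, -y, -z); pixel columns grow to the right and rows downward; lengths in m; the calibration is good to about 2 mm. A picture is of the moment at which its call begins.
A pose or a line that the arm cannot do raises IKError and nothing moves.
- job_done(): hands the job in; it is judged then, once.
The state is a dict: "time": time; "joint_pos": joint angles; "dq": joint speeds; "joint_torque": joint torques, N m; "ee_pos": TCP position; "ee_rot": TCP orientation; "ft_force": force on the tool from outside, world axes, zero at the start; "moment": the same for the moment, N m; "finger_gap": finger opening in m; "finger_force": force on a finger pad.
Only numpy, scipy, OpenCV 4.12 (cv2) and the standard library are available. Lean on these libraries where they do the work, as an engineer would, in place of code of your own. Each camera call takes 0.05 s, during which the arm holds its last target. There are 200 camera calls.

## Working session

There is one attempt and no reset: what is moved stays moved. The work goes in short steps, each a Python script; the robot and the scene stay as the last script left them, time stands still between calls to the robot, and variables do not carry over. Pictures are saved under pics/ and viewed, at most 10 in all, crops included, and the job is handed in when it is done.

```bash
ls; mkdir -p pics
python3 - <<'E'
from bench import *
import cv2,numpy as np,pickle
d={}
for n in("scene","side","wrist"):
    d[n]=get_image(n); cv2.imwrite(f"pics/{n}0.png",d[n]["frame"])
    print(n,d[n]["camera_matrix"].tolist(),d[n]["k1"],np.round(d[n]["view"],3).tolist())
pickle.dump(d,open("d0.pkl","wb")); s=state(); print(s["time"],s["ee_rot"],s["ft_force"],s.get("tcp_to_tips"))
cv2.imwrite("pics/both.png",np.vstack([d["scene"]["frame"],d["side"]["frame"]])[:, :])
E
```

```text
pics
scene [[398.76323668721915, 0.0, 250.85653249535346], [0.0, 398.76323668721915, 197.89631243356857], [0.0, 0.0, 1.0]] -0.009337721734412038 [[-0.023, 1.0, 0.001, -0.006], [-0.863, -0.02, 0.505, 0.465], [0.505, 0.011, 0.863, -1.537], [0.0, 0.0, 0.0, 1.0]]
side [[410.21951335513097, 0.0, 258.4838777841498], [0.0, 410.21951335513097, 187.2126977218668], [0.0, 0.0, 1.0]] 0.009741390451191307 [[-0.856, -0.517, 0.024, 0.52], [0.281, -0.426, 0.86, -0.245], [-0.434, 0.743, 0.51, -0.933], [0.0, 0.0, 0.0, 1.0]]
wrist [[328.4179879965969, 0.0, 255.21274641962083], [0.0, 328.4179879965969, 188.18072016764415], [0.0, 0.0, 1.0]] -0.08284483698419688 [[0.243, -0.97, -0.003, -0.598], [0.926, 0.233, -0.298, 0.037], [0.29, 0.07, 0.955, -0.393], [0.0, 0.0, 0.0, 1.0]]
0.15 [-7.61173638e-04  9.92517642e-01  1.22098929e-01 -4.79024896e-05] [ 0.08117746 -0.56333939  0.1918815 ] None
```

View pics/scene0.png

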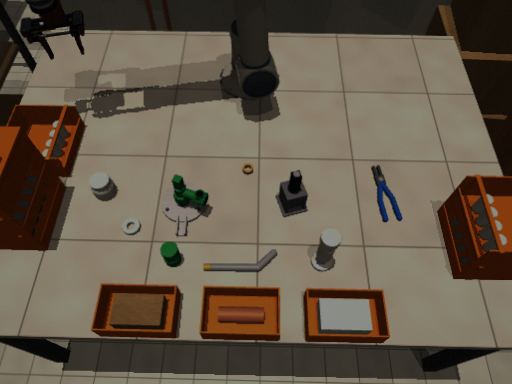

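View pics/side0.png

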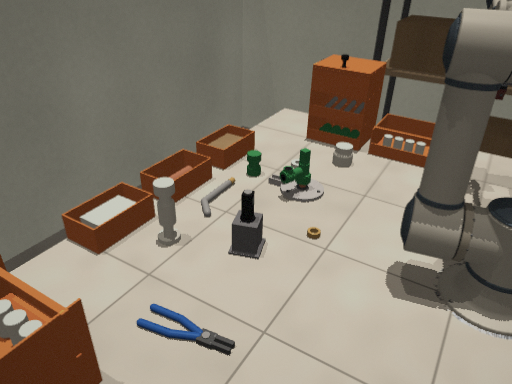

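The scene view shows the elbow at about (185,190), with its base and the spout end near (181,232). The probe and holder are at about (293,190), the nut at (248,169), and the coupling at (171,253). In the side view the elbow is at (302,175) and the probe at (248,215). Next I'll get coarse positions from depth.

```bash
cat > h.py <<'E'
import numpy as np,cv2
def ray(im,u,v):
    K=im["camera_matrix"];k=im["k1"];xd=(np.asarray(u,float)-K[0,2])/K[0,0];yd=(np.asarray(v,float)-K[1,2])/K[1,1]
    x,y=xd,yd
    for _ in range(8):
        f=1+k*(x*x+y*y); x,y=xd/f,yd/f
    V=im["view"]; d=np.stack([x,-y,-np.ones_like(x)],-1)@V[:3,:3]
    return -V[:3,:3].T@V[:3,3],d
def on_plane(im,u,v,z):
    o,d=ray(im,u,v); return o+d*((z-o[2])/d[...,2])[...,None]
def cloud(im):
    h,w=im["depth"].shape; u,v=np.meshgrid(np.arange(w),np.arange(h)); o,d=ray(im,u,v)
    P=o+d*im["depth"][...,None]; P[im["depth"]==0]=np.nan; return P
def proj(im,p):
    c=im["view"][:3,:3]@np.asarray(p)+im["view"][:3,3]; x,y=c[0]/-c[2],-c[1]/-c[2]; f=1+im["k1"]*(x*x+y*y);K=im["camera_matrix"]
    return K[0,0]*x*f+K[0,2],K[1,1]*y*f+K[1,2]
def quat(yaw):  # tool down, tool y (closing line) at angle yaw+90deg, tool x at yaw
    return [0,np.cos(yaw/2),np.sin(yaw/2),0]
E
python3 - <<'E'
import pickle;from h import *
d=pickle.load(open("d0.pkl","rb"))
for n,boxes in(("scene",dict(elbow=(155,165,215,240),probe=(275,165,312,218),coup=(155,240,185,270),valve=(305,225,345,272),tape=(120,215,143,237),jar=(85,170,115,200),nut=(240,160,256,178))),("side",dict(elbow=(275,145,330,205),probe=(225,185,270,256)))):
    P=cloud(d[n]); f=d[n]["frame"].astype(int)
    print(n,"table z",np.nanmedian(P[...,2]))
    for k,(a,b,c,e) in boxes.items():
        Q=P[b:e,a:c].reshape(-1,3); F=f[b:e,a:c].reshape(-1,3)
        for lo,hi in((.008,.02),(.02,.08),(.08,.105),(.11,.15),(.15,.21)):
            m=(Q[:,2]>lo)&(Q[:,2]<hi)
            if m.sum()>4: q=Q[m]; print(k,lo,hi,m.sum(),np.round(np.median(q,0),3),np.round(q.min(0),3),np.round(q.max(0),3))
E
```

```text
scene table z -0.0006563856423837944
elbow 0.008 0.02 898 [ 0.588 -0.197  0.012] [ 0.494 -0.263  0.008] [ 0.677 -0.126  0.02 ]
elbow 0.02 0.08 224 [ 0.583 -0.185  0.059] [ 0.541 -0.218  0.02 ] [ 0.675 -0.111  0.079]
elbow 0.08 0.105 307 [ 0.581 -0.149  0.091] [ 0.558 -0.209  0.08 ] [ 0.608 -0.11   0.105]
elbow 0.11 0.15 129 [ 0.568 -0.191  0.14 ] [ 0.547 -0.208  0.111] [ 0.578 -0.179  0.148]
probe 0.008 0.02 143 [0.574 0.147 0.01 ] [0.528 0.097 0.008] [0.603 0.19  0.02 ]
probe 0.02 0.08 183 [0.576 0.123 0.053] [0.533 0.104 0.021] [0.596 0.184 0.08 ]
probe 0.08 0.105 328 [0.568 0.139 0.09 ] [0.525 0.105 0.08 ] [0.594 0.184 0.105]
probe 0.11 0.15 90 [0.566 0.142 0.13 ] [0.547 0.129 0.11 ] [0.571 0.159 0.149]
probe 0.15 0.21 105 [0.56  0.144 0.166] [0.541 0.128 0.151] [0.571 0.159 0.173]
coup 0.008 0.02 26 [ 0.769 -0.192  0.014] [ 0.745 -0.222  0.01 ] [ 0.774 -0.181  0.02 ]
coup 0.02 0.08 329 [ 0.759 -0.2    0.076] [ 0.726 -0.227  0.02 ] [ 0.775 -0.18   0.08 ]
coup 0.08 0.105 27 [ 0.747 -0.204  0.081] [ 0.729 -0.226  0.08 ] [ 0.773 -0.187  0.084]
valve 0.008 0.02 178 [0.76  0.217 0.015]
[... 801 characters left out ...]
008] [ 0.673 -0.12   0.02 ]
elbow 0.02 0.08 311 [ 0.561 -0.167  0.061] [ 0.536 -0.204  0.02 ] [ 0.658 -0.104  0.08 ]
elbow 0.08 0.105 231 [ 0.57  -0.145  0.09 ] [ 0.543 -0.197  0.08 ] [ 0.604 -0.106  0.105]
elbow 0.11 0.15 117 [ 0.557 -0.182  0.129] [ 0.545 -0.202  0.11 ] [ 0.576 -0.173  0.142]
probe 0.008 0.02 121 [0.541 0.176 0.014] [ 0.513 -0.069  0.008] [0.766 0.188 0.02 ]
probe 0.02 0.08 559 [0.539 0.176 0.051] [0.513 0.106 0.02 ] [0.574 0.188 0.08 ]
probe 0.08 0.105 400 [0.544 0.161 0.087] [0.514 0.108 0.08 ] [0.592 0.188 0.105]
probe 0.11 0.15 166 [0.546 0.158 0.13 ] [0.537 0.136 0.111] [0.561 0.164 0.15 ]
probe 0.15 0.21 112 [0.55  0.156 0.162] [0.537 0.135 0.15 ] [0.566 0.164 0.168]
```

Run:
```python
from bench import *
import pickle;from h import *
w=pickle.load(open("d0.pkl","rb"))["wrist"];V=w["view"]
C=-V[:3,:3].T@V[:3,3]; T=np.array(state()["ee_pos"]);yaw=.245
e=C-T; print("cam off tool x,y,z",e@[np.cos(yaw),np.sin(yaw),0],e@[np.sin(yaw),-np.cos(yaw),0],-e[2], "look",-V[2,:3])
for n,p,yaw in(("E",(.55,-.19),0.2),("P",(.54,.15),0.)):
    move_to([p[0],p[1],.33],quat(yaw)); im=get_image("wrist"); pickle.dump(im,open(f"w{n}.pkl","wb")); cv2.imwrite(f"pics/w{n}.png",im["frame"]); print(state()["time"],state()["joint_pos"],proj(im,[.562,-.19,.144]),proj(im,[.553,.147,.17]))
cv2.imwrite("pics/wEP.png",np.hstack([pickle.load(open(f"w{n}.pkl","rb"))["frame"][:, 56:456] for n in "EP"]))
```

```text
cam off tool x,y,z 0.08215306095421136 -0.0002601698398350432 -0.15427896757357765 look [-0.28991545 -0.06965079 -0.95451443]
2.2583 [-3.92727082e-01  8.72129393e-02  1.05740065e+00 -1.97181037e-04
  1.99747844e+00  9.79504131e-01] (np.float64(257.56043544942935), np.float64(155.1048933204047)) (np.float64(-64.28981914798294), np.float64(108.37256718558146))
3.5917 [ 2.08241993e-01  2.85867677e-02  1.11795415e+00 -3.85478941e-04
  1.99519411e+00  1.78051575e+00] (np.float64(554.0460668327354), np.float64(149.39545177492036)) (np.float64(258.0706957121159), np.float64(159.89585232078414))
```

View pics/wEP.png

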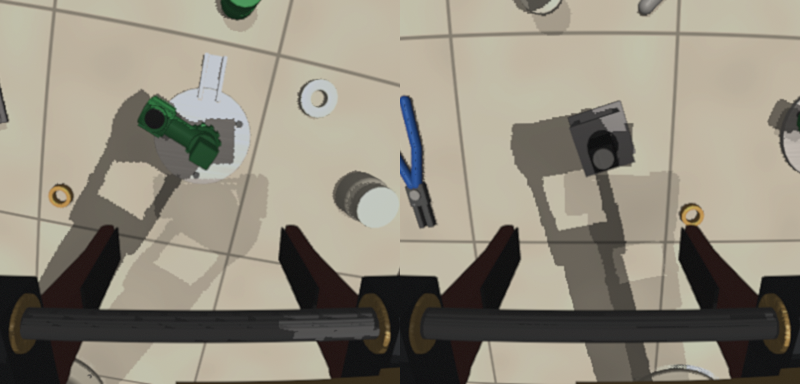

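The left half (elbow) shows the head top at about (260,150) in full-image pixels, the recess at (209,118), the spout end at (268,56) and the base around it. The right half (probe) shows the handle top at about (259,150), with the holder turned by around 15°.

```bash
cat > meas.py <<'E'
from h import *
def rect(P,m,im,z):
    # largest blob of mask -> rectangle of its pixels cast on plane z
    n,l,s,c=cv2.connectedComponentsWithStats(m.astype(np.uint8)); i=1+np.argmax(s[1:,4]); v,u=np.nonzero(l==i)
    q=on_plane(im,u,v,z)[:,:2]; (c,wh,a)=cv2.minAreaRect((q*1000).astype(np.float32)); return np.round(np.array(c)/1000,4),np.round(wh,1),round(a,1),len(u),(u.mean().round(1),v.mean().round(1))
def elbow(im):
    P=cloud(im); f=im["frame"].astype(int); b,g,r=f[...,0],f[...,1],f[...,2]
    near=np.hypot(P[...,0]-.562,P[...,1]+.19)
    head=(P[...,2]>.136)&(P[...,2]<.152)&(near<.03)
    print("head",rect(P,head,im,.144))
    rec=(P[...,2]>.09)&(P[...,2]<.11)&(near>.045)&(near<.1)&(np.maximum(g,r)<35)
    print("recess",rect(P,rec,im,.1))
    sp=(P[...,2]>.012)&(P[...,2]<.03)&(near>.076)&(near<.13)&(abs(P[...,1]+.19)<.04)&(P[...,0]>.6)&(abs(g-r)<30)
    print("spout",rect(P,sp,im,.022))
    base=(P[...,2]>.006)&(P[...,2]<.017)&(near<.09)&(f.min(-1)>120)
    v,u=np.nonzero(base); q=on_plane(im,u,v,.012)[:,:2]; q=q[np.hypot(*(q-[.562,-.19]).T)<.074]
    print("base circ",cv2.minEnclosingCircle((q*1000).astype(np.float32)))
    return P
E
python3 - <<'E'
import pickle;from meas import *
im=pickle.load(open("wE.pkl","rb"));elbow(im)
im=pickle.load(open("wP.pkl","rb"));P=cloud(im)
near=np.hypot(P[...,0]-.555,P[...,1]-.147)
print("handle",rect(P,(P[...,2]>.158)&(near<.03),im,.166))
print("body",rect(P,(P[...,2]>.11)&(near<.04),im,.166))
print("htop",rect(P,(abs(P[...,2]-.09)<.008)&(near<.06),im,.09))
print("foot",rect(P,(P[...,2]>.004)&(P[...,2]<.016)&(near<.08),im,.01))
E
```

```text
head (array([ 0.5616, -0.1915]), array([24.4, 24.8]), 69.7, 530, (np.float64(259.0), np.float64(155.6)))
recess (array([ 0.5842, -0.1295]), array([20.9, 20.3]), 73.2, 277, (np.float64(209.9), np.float64(118.5)))
spout (array([ 0.6561, -0.1996]), array([37.5,  5.7]), 3.3, 114, (np.float64(278.3), np.float64(70.0)))
base circ ((563.8004150390625, -191.411865234375), 72.21145629882812)
handle (array([0.3504, 0.137 ]), array([ 48.2, 284.2]), 0.0, 7213, (np.float64(265.2), np.float64(325.8)))
body (array([0.3504, 0.137 ]), array([ 48.2, 388.2]), 0.0, 9844, (np.float64(264.9), np.float64(325.3)))
htop (array([0.5541, 0.146 ]), array([65.2, 64.3]), 17.7, 1905, (np.float64(258.3), np.float64(139.3)))
foot (array([0.5549, 0.1461]), array([79.6, 79.7]), 17.4, 648, (np.float64(259.1), np.float64(116.5)))
```

Run:
```python
import pickle;from meas import *
im=pickle.load(open("wP.pkl","rb"));P=cloud(im)
near=np.hypot(P[...,0]-.555,P[...,1]-.147)
print("handle",rect(P,(P[...,2]>.16)&(P[...,2]<.174)&(near<.03),im,.166), "flange",rect(P,(P[...,2]>.093)&(P[...,2]<.1)&(near<.03),im,.096))
im=pickle.load(open("wE.pkl","rb"));P=cloud(im)
d=P-[.562,-.1915,0]; r=np.hypot(d[...,0],d[...,1]); a=np.degrees(np.arctan2(d[...,1],d[...,0]))
m=(r>.078)&(r<.12)&(abs(a)<30)&(P[...,2]>.007)&(P[...,2]<.045)
print("chan",m.sum(),np.percentile(P[m][:,2],[5,50,95]))
q=P[m][:,:2]; c,wh,an=cv2.minAreaRect((q*1000).astype(np.float32)); print(c,wh,an)
for lo in np.arange(.078,.118,.008):
    k=m&(r>lo)&(r<lo+.008); t=d[...,1][k]*1000; z=P[...,2][k]
    hi=z>.02; print(lo.round(3),k.sum(),t.min().round(1),t.max().round(1),"hi",np.percentile(t[hi],[0,50,100]).round(1) if hi.any() else '')
```

```text
handle (array([0.5544, 0.1459]), array([26.6, 25.7]), 17.6, 686, (np.float64(259.1), np.float64(157.5))) flange (array([0.5609, 0.1445]), array([37.5, 23.6]), 80.1, 189, (np.float64(260.9), np.float64(137.8)))
chan 560 [0.00734332 0.00926856 0.02341025]
(656.8562622070312, -187.6529541015625) (35.566768646240234, 29.01988410949707) 2.532454252243042
0.078 125 -11.4 17.7 hi [-11.4  13.2  17.4]
0.086 128 -10.7 17.9 hi [-10.7  13.2  17.9]
0.094 130 -10.6 18.4 hi [-10.6   4.   18.1]
0.102 128 -10.4 18.6 hi [-10.4  -5.2  18.6]
0.11 49 -9.7 18.6 hi [-9.7 14.5 18.6]
```

Run:
```python
from bench import *
import pickle;from meas import *
A=[.562,-.1915];r=np.radians
gripper_open()
move_to([*A,.22],quat(r(70))); move_l([*A,.116],.1)
close(); s=state(); print(s["time"],s["finger_gap"],s["finger_force"],s["ft_force"],s["moment"])
for y in (47,25,2.4): move_to([*A,.116],quat(r(y)))
s=state(); print(s["time"],s["ft_force"],s["moment"],s["ee_pos"])
gripper_open(); move_l([*A,.22],.15); move_to([.55,-.19,.33],quat(.2))
im=get_image("wrist"); elbow(im); cv2.imwrite("pics/wE2.png",im["frame"]); print(state()["time"])
pickle.dump(im,open("wE2.pkl","wb"))
```

```text
7.6 0.023863573843036973 29.89150732755661 [-2.54691703  1.49811909 -0.18195859] [ 0.0992195   0.17575666 -0.09225994]
8.9917 [ 1.98852013 -4.72423678 -0.89255226] [-0.37095411 -0.20390129 -0.22780889] [ 0.56227606 -0.19227861  0.1159933 ]
head (array([ 0.5617, -0.1917]), array([24.9, 23.9]), 1.8, 520, (np.float64(259.7), np.float64(156.2)))Traceback (most recent call last):
  File "<stdin>", line 10, in <module>
  File "meas.py", line 12, in elbow
    print("recess",rect(P,rec,im,.1))
                   ~~~~^^^^^^^^^^^^^
  File "meas.py", line 4, in rect
    n,l,s,c=cv2.connectedComponentsWithStats(m.astype(np.uint8)); i=1+np.argmax(s[1:,4]); v,u=np.nonzero(l==i)
                                                                      ~~~~~~~~~^^^^^^^^^
    return _wrapfunc(a, 'argmax', axis=axis, out=out, **kwds)
    return bound(*args, **kwds)
ValueError: attempt to get argmax of an empty sequence
```

Run:
```python
from bench import *
import pickle;from meas import *
im=get_image("wrist"); pickle.dump(im,open("wE2.pkl","wb")); cv2.imwrite("pics/wE2.png",cv2.resize(im["frame"][20:220,140:380],None,fx=3,fy=3,interpolation=0)); print(state()["time"],proj(im,[.628,-.189,.1]))
P=cloud(im);d=P-[.562,-.1915,0]; rr=np.hypot(d[...,0],d[...,1])
m=(P[...,2]>.09)&(P[...,2]<.11)&(rr>.035)&(rr<.11); print("outlet top",rect(P,m,im,.101))
```

```text
11.525 (np.float64(269.317339739699), np.float64(90.90783962408278))
outlet top (array([ 0.627 , -0.1892]), array([35. , 29.4]), 1.8, 770, (np.float64(268.9), np.float64(91.6)))
```

View pics/wE2.png

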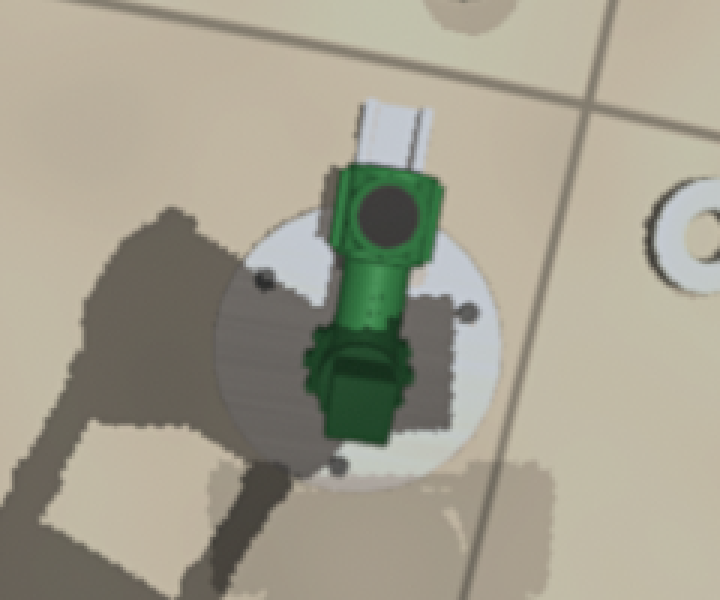

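The elbow now points along the spout: head 1.8°, spout about 2.4°. The recess is at pixel (269,92), which is about (0.627,-0.189). Next I'll pick up the probe.

Run:
```python
from bench import *
import pickle;from meas import *
y=np.radians(17.6);p=[.5543,.146];q=[.6275,-.189]
move_to([*p,.26],quat(y)); move_l([*p,.122],.1); close(); s=state(); print(s["time"],s["finger_gap"],s["finger_force"],s["ft_force"])
move_l([*p,.27],.1); s=state(); print(s["finger_gap"],s["ft_force"])
move_to([*q,.27],quat(y)); move_l([*q,.218],.08); hold(.4)   # nominal tip at 0.126
s=state(); print(s["time"],s["finger_gap"],s["ft_force"],s["ee_pos"])
for n in("side","scene"):
    im=get_image(n); pickle.dump(im,open(f"{n}1.pkl","wb")); print(n,proj(im,[*q,.126]),proj(im,[*q,.1]),proj(im,[*q,.229]))
    u,v=map(int,proj(im,[*q,.14])); cv2.imwrite(f"pics/{n}1.png",cv2.resize(im["frame"][v-50:v+50,u-50:u+50],None,fx=5,fy=5,interpolation=cv2.INTER_CUBIC)); print(u-50,v-50)
cv2.imwrite("pics/hov.png",np.hstack([cv2.resize(cv2.imread(f"pics/{n}1.png"),(400,400)) for n in("side","scene")]))
```

```text
15.325 0.025768878087218502 29.99929815530777 [-0.11495934  0.11610134 -0.77718085]
0.026017615711534745 [-0.06631373 -0.53828154 -1.85849399]
19.45 0.025720009244819996 [-0.6824479  -0.37177942 -1.77904327] [ 0.62756677 -0.18906058  0.2182297 ]
side (np.float64(285.22210273930517), np.float64(148.84463439703399)) (np.float64(284.75190850133436), np.float64(156.32471985396162)) (np.float64(287.1868495625699), np.float64(117.61560081957319))
235 94
scene (np.float64(175.9819544509619), np.float64(201.009266877055)) (np.float64(177.45303531001014), np.float64(205.5519574714376)) (np.float64(169.52388249006663), np.float64(181.05933325008448))
125 148
```

View pics/hov.png

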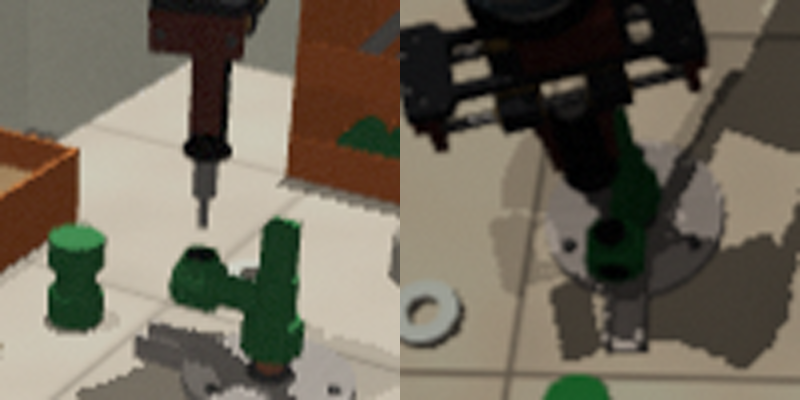

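In the side view the tip is at about (285.8,150) directly above the recess at (285,157.5), with the probe upright. The scene view shows the recess at (178,206.5), where it was predicted. I'll descend gently while watching the force.

Run:
```python
from bench import *
import pickle;from h import *
q=[.6275,-.189]; move_l([*q,.198],.05); hold(.3)
b=state()["ft_force"][2]; print("base",b)
for z in np.arange(.196,.178,-.001):
    move_l([*q,z],.02); hold(.15); F=state()["ft_force"][2]-b; print(round(z,3),round(F,2),end="; ")
    if F>5.2: break
s=state(); print(s["time"],s["ft_force"],s["finger_gap"],s["ee_pos"])
im=get_image("side"); u,v=map(int,proj(im,[*q,.14])); a=im["frame"][v-50:v+50,u-50:u+50]
im=get_image("scene"); u,v=map(int,proj(im,[*q,.14])); c=im["frame"][v-50:v+50,u-50:u+50]
cv2.imwrite("pics/press.png",cv2.resize(np.hstack([a,c]),(800,400),interpolation=cv2.INTER_CUBIC))
```

```text
base -2.9640326644046033
0.196 2.16; 0.195 1.16; 0.194 0.86; 0.193 3.58; 0.192 4.96; 0.191 4.8; 0.19 6.61; 23.2 [-0.1935849   0.49728768  3.65051282] 0.02571734162155859 [ 0.62754752 -0.18902442  0.190178  ]
```

View pics/press.png

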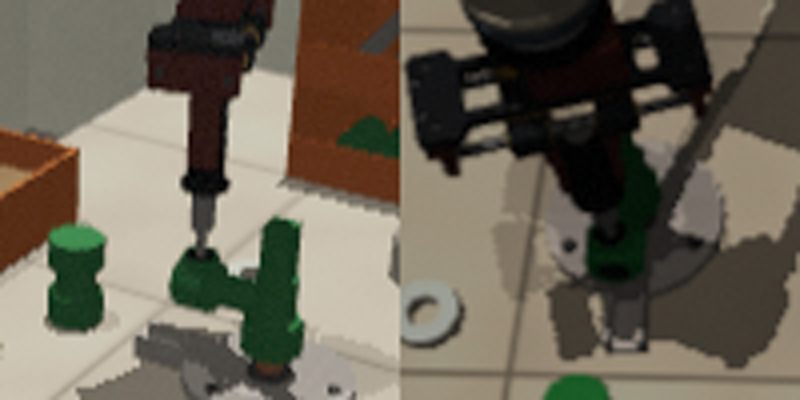

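The tip is in the recess in both views: side (200,252), scene (605,228) in the picture. I'll average out the force noise.

Run:
```python
from bench import *
import numpy as np
def F():
    f=[]
    for _ in range(15): hold(.04); f.append(state()["ft_force"][2])
    return np.mean(f)+1.85, np.std(f)
print(F())
q=[.6275,-.189]
for z in(.189,.188): move_l([*q,z],.02); print(z,F())
print(state()["time"])
```

```text
(np.float64(5.066922425952116), np.float64(0.5273055736401356))
0.189 (np.float64(5.575594087825648), np.float64(0.46676958878387426))
0.188 (np.float64(6.568208245636466), np.float64(0.4912947685503325))
25.675
```

Run:
```python
from bench import *
hold(.3); s=state(); print(s["finger_force"],s["ee_pos"]); print(job_done())
```

```text
30.00014305114746 [ 0.6275244  -0.18899919  0.18803371]
the job is handed in; nothing more can be done
None
```

The job is handed in: the elbow was set along the spout (to about 1°), and the probe is held upright in the recess pressing with about 6.5 N, so the tip is pushed in about 6 mm; the judging result was not shown.

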